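# Draw the power-supply module out of an opened amplifier and hold it level

### The arm

A 7-joint arm with a two-finger parallel gripper is mounted at the origin on a cart in front of the work surface, level with it; the furniture and walls round the work are solid. World frame = base frame: x ahead of the robot, y to its left, z up, the work surface at z = 0. Lengths are in m, angles in degrees, forces in N, time in s.
With the tool pointing down it reaches from about 0.425 to 0.875 m from the base axis. Payload 4.7 kg.
Tool frame: the origin (TCP) lies on the mounting face of the last link; the fingertips stand tcp_to_tips ahead of it and the grasp point (between the pads) lies 164 mm ahead of it (tcp_to_tips is the distance from the TCP to the fingertips, in m); z points along the fingers, y is the line along which they close (so a half turn about z gives the same grasp; the last joint's range is limited). The gripper opens to 87 mm and grips with 3 to 60 N. Pads are 19 mm wide; open, the fingers measure 117 mm over their backs; the gripper's body (75 mm by 190 mm) begins 51 mm behind the grasp point.
Start: joints at [-67.947, 18.392, -4.016, 83.108, 1.295, 78.541, -3.26], TCP at [0.236, 0.606, 0.405] pointing down, gripper open.
Joint ranges: [-163.93, 163.93], [-17.29, 119.83], [-79.2, 71.16], [3.27, 140.29], [-89.18, 269.18], [5.43, 117.66], [-154.24, 154.24]. Speed limits (degrees/s): [147.25, 147.25, 180, 180, 180, 180, 180].

### API

Orientations are given as [roll, pitch, yaw] about the fixed x, y, z axes, in that order (R = Rz(yaw) Ry(pitch) Rx(roll)).
In Python, from cell import get_obs, read_camera, sign_off, tcp_to_tips gives the robot as it stands.
- The arm moves only by the tool drive_tool, never from a script. Its argument "rows" is one flat list of numbers, 7 for each row, row after row: the shift along the tool's x, y, z in m, then the turn, a rotation vector about the tool's x, y, z in rad, then the gripper command: -1 is shut, 1 is fully open, values between are in proportion. In form: [tx, ty, tz, rx, ry, rz, fingers, tx, ty, tz, rx, ry, rz, fingers, ...]. A call has 1 to 5 rows; each row shifts and turns the commanded pose from where the row before left it, along the tool's axes as they then stand; what a row does not reach is not made up. A row lasts 1/8 s, in which the tool goes at most 62.5 mm and 10.7 degrees, less where a joint would pass 70% of its speed; a pose out of reach is approached as far as the arm can. A call is refused whole if a number of a shift passes 0.0625 or a number of a turn 0.188, either way. A call with a gripper value outside its range is refused whole. The fingers move at their own pace and stop on an object; "grip_force" is the grip in N (left out, the last holds). Time passes only in rows, so rows that do not move let the fingers close. It gives the time, the measured TCP pose, the force, the opening and the grip force at its end, in the units of the state.
- get_obs(): the state, without advancing time (a new reading comes with each control period).
- read_camera(name): name is "side" or "top" or "wrist"; returns a dict with "color" (420x560x3 uint8, blue, green, red), "fov_y" (degrees; the focal length in pixels is half the picture's height over the tangent of half this angle, whatever the lens; pixels are square), "cx", "cy" (the principal point, pixels), "cam_to_world" (4x4, takes a point from camera to world coordinates); the wrist camera has in their place "mount" (4x4, takes a point from camera to tool coordinates, whose origin is the TCP and whose axes are the flange's). Camera axes: x right, y up, looking along -z (the intrinsics and any distortion apply to the point x, -y, -z); pixel columns grow to the right and rows downward; lengths in m; the calibration is good to about 2 mm. A picture is of the moment at which its call begins: read the wrist's pose just before it. There is no depth.
- sign_off(): hands the job in; it is judged then, once.
The state is a dict: "time_s": time; "qpos": joint angles; "joint_velocities": joint speeds; "effort": joint torques, N m; "tool_pos": TCP position; "tool_rot": TCP orientation; "force": force on the tool from outside, world axes, zero at the start; "wrist_torque": the same for the moment, N m; "grip_width": finger opening in m; "grasp_force": force on a finger pad.
Only numpy, scipy, OpenCV 4.12 (cv2) and the standard library are available. Lean on these libraries where they do the work, as an engineer would, in place of code of your own. Each camera call takes 0.05 s, during which the arm holds its last target. There are 200 camera calls.

### The job

The power-supply module of the opened amplifier (the plate with the transformer and two capacitors) has to come out for inspection: swing the latch in front of it fully aside, draw the module straight forward along its guides until it is out from under the rear hold-down lips, then lift it by the transformer. Keep it level all the while, do not disturb the loose tools round the chassis, and finish still holding the module level and motionless about 15 cm above where it lay.

Things in the scene. Friction and masses are not known exactly. Their poses are not given: they have to be found in the camera images.
- chassis: Opened amplifier chassis, a fixed 250 x 242 mm sheet-metal pan; top of its floor at z = 0.010. Frame: origin at bench level under the transformer's home place; x from the open front to the rear panel, y left, z up. Pan: x -0.125 to 0.125, y -0.090 to 0.152. Side flanges rise to z = 0.024, rear panel (x = 0.124) to 0.056. A fixed circuit board and relay (y > 0.06) rise to z = 0.045.
- lip_end (a point): Front end of the left hold-down lip (x = 0.045, y = 0.047 in the chassis frame; right lip at y = -0.047). Both lips overhang the side edges of the module's plate by 7 mm, 4 mm above it, from x = 0.045 to 0.105. Fences 9 mm high guide the plate's sides with 2 mm play. The module slides towards the chassis's -x: after 60 mm it is free to rise; 70 to 75 mm is a good draw.
- transformer_centre (a point): Centre of the transformer on the loose module; axes like the chassis's. Transformer: 56 mm along x, 70 along y, 44 high, on a 6 mm pad on the plate. Grip the front and rear faces of its winding (56 mm apart, flat for 26 mm along y, 22 mm high, centred here), fingers closing along x; 36 mm is free behind, and in front once the latch is aside. At home: 41 mm above the bench, chassis x = y = 0.
- plate_front (a point): Middle of the front edge of the module's steel plate, underside: 46 mm in front of and 31 mm below the transformer's centre. Plate 150 mm long (x), 96 wide, 3 thick. Two capacitors, 35 mm thick, stand 64 to 100 mm behind the transformer's centre, up to 27 mm above it; behind them a plug, in the rear socket at home. Module 0.5 to 0.75 kg, balance point 20 mm behind the transformer's centre.
- latch_knob (a point): Middle of the latch's upright round black finger knob, 17 mm thick and 24 mm high, its top 12 mm above this point, on a 7 mm stem on the steel latch arm, whose top is 30 mm below this point. This point is 47 mm above the bench.
- latch_pivot (a point): Point on the latch's upright hinge axis at the height of the knob's middle, fixed to the chassis (at x = -0.054, y = -0.068 in its frame); the knob's middle is 52 mm from it.
- latch (a joint): Angle of the latch: 0 = arm across the module's front edge (knob towards the chassis's +y from the pivot), growing counter-clockwise from above to the stop at 1.6, where the arm points to the chassis's front (-x), beside the guides; the module can pass from 1.4 on. Light friction (about 1 N at the knob); stays where it is left.
- screwdriver: Loose screwdriver with red handle, 195 mm, lying left of the chassis; leave alone. Origin under its middle.
- tester: Loose blue hand tester, 115 x 62 x 36 mm, lying right of the chassis; leave alone. Origin under its middle.
- pliers: Loose pliers with red grips, 152 mm, 13 mm high, lying left of the chassis; leave alone. Origin under its middle.
- tape: Loose roll of black tape, 58 mm wide, 19 mm high, lying right of the chassis; leave alone. Origin under its middle.

How it is judged:
By the outcome, as a careful person would: the job done as asked, in the order asked, and still so for the second after the job is handed in, while the arm keeps its last pose, push and grip.
It also fails if it takes over 54 s, if anything falls off the work surface, if the arm or the gripper's body presses on something with over 40 N, if the wrist force passes 120 N, or if a joint passes its speed limit or range.

## Working session

There is one attempt and no reset: what is moved stays moved. The work goes in short steps, Python scripts to look and compute and a tool call to move; the robot and the scene stay as the last step left them, time stands still between calls to the robot, and variables do not carry over. Pictures are saved under pics/ and viewed, at most 10 in all, crops included, and the job is handed in when it is done.

Besides the shell and the picture viewer there is one more tool, called in YAML: its name, and indented under it one key for each argument. drive_tool: Moves the arm, as the interface text tells. Its arguments: {"type":"object","properties":{"rows":{"type":"array","items":{"type":"number"}},"grip_force":{"type":"number"}},"required":["rows"]}

```bash
ls; mkdir -p pics; python3 - <<'E'
from cell import *
import cv2
o=get_obs();print(o, tcp_to_tips)
a=[]
for n in("top","side","wrist"):
    c=read_camera(n);cv2.imwrite(f"pics/{n}0.png",c["color"]);print(n,{k:v for k,v in c.items() if k!="color"})
E
```

```text
pics
{'time_s': 0.0, 'qpos': array([-67.9473333 ,  18.4383979 ,  -4.01523712,  83.17615929,
         1.29578515,  78.5422644 ,  -3.25959989]), 'joint_velocities': array([ 0.13391623,  0.02454626, -0.02882985, -0.00756401, -0.02927099,
        0.10540447, -0.08226615]), 'effort': array([-7.60939620e-04, -4.91272616e+01, -4.04452616e-01, -3.12529743e+01,
       -6.39847596e-02,  4.35101381e-02,  1.48189333e-04]), 'tool_pos': array([0.23548627, 0.60560834, 0.40365764]), 'tool_rot': array([-1.79888469e+02,  6.78270342e-03,  1.58757395e+02]), 'force': array([-0.02759928,  0.13771813, -0.06738164]), 'wrist_torque': array([ 0.06003175, -0.04233041, -0.04422584]), 'grasp_force': 0.0, 'grip_width': 0.08727943382929014} 0.1822
top {'fov_y': 55.509084252755244, 'cx': 276.8701110634315, 'cy': 210.2173675523148, 'cam_to_world': array([[-0.0116138 ,  0.9984244 , -0.05489842,  0.44881901],
       [-0.99992059, -0.01132752,  0.00552301, -0.04356058],
       [ 0.00489244,  0.0549582 ,  0.99847667,  1.28143915],
       [ 0.        ,  0.        ,  0.        ,  1.        ]])}
side {'fov_y': 56.14442117382907, 'cx': 281.27609968828415, 'cy': 210.74667600036497, 'cam_to_world': array([[ 0.99888122,  0.031977  , -0.03483933,  0.4696716 ],
       [-0.04714852,  0.61655649, -0.78589765, -0.89391307],
       [-0.00365023,  0.78666103,  0.61737436,  0.72589546],
       [ 0.        ,  0.        ,  0.        ,  1.        ]])}
wrist {'fov_y': 58.50229920360531, 'cx': 280.9763510600538, 'cy': 213.89879150580418, 'mount': array([[ 5.65687120e-04,  9.69495621e-01,  2.45107977e-01,
         6.79087072e-02],
       [ 9.99999836e-01, -5.26612433e-04, -2.24956282e-04,
         3.29401068e-04],
       [-8.90172215e-05,  2.45108064e-01, -9.69495760e-01,
         2.14683010e-02],
       [ 0.00000000e+00,  0.00000000e+00,  0.00000000e+00,
         1.00000000e+00]])}
```

View pics/top0.png

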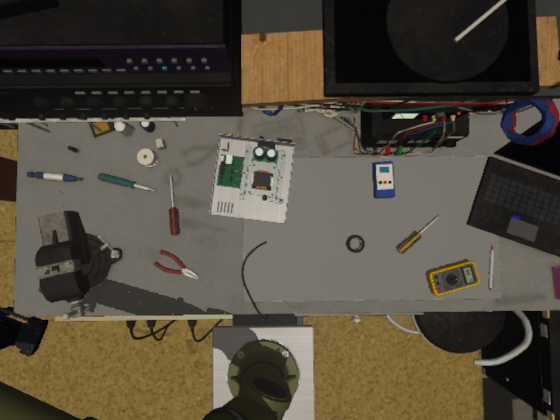

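View pics/side0.png

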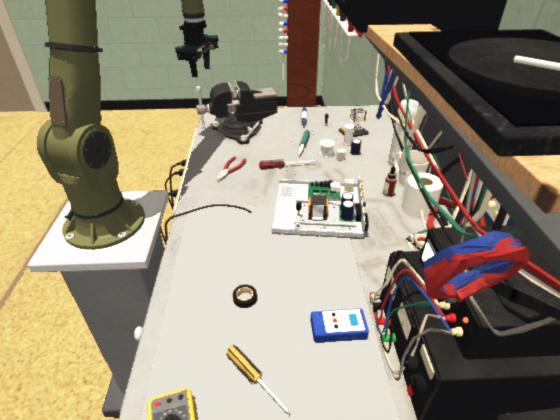

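```bash
cat > h.py <<'E'
import numpy as np, cv2
from scipy.spatial.transform import Rotation as R
from cell import get_obs, read_camera
def pose(o):
    T=np.eye(4);T[:3,:3]=R.from_euler("xyz",o["tool_rot"],degrees=True).as_matrix();T[:3,3]=o["tool_pos"];return T
def shot(n):
    o=get_obs();c=read_camera(n)
    c["T"]=c["cam_to_world"] if "cam_to_world" in c else pose(o)@c["mount"]
    return c
def ray(c,u,v):
    f=210/np.tan(np.radians(c["fov_y"]/2))
    d=c["T"][:3,:3]@np.array([(u-c["cx"])/f,-(v-c["cy"])/f,-1]);return c["T"][:3,3],d
def onz(c,u,v,z):
    p,d=ray(c,u,v);return p+d*(z-p[2])/d[2]
def proj(c,P):
    f=210/np.tan(np.radians(c["fov_y"]/2))
    q=np.linalg.inv(c["T"])@np.append(P,1);return c["cx"]-f*q[0]/q[2],c["cy"]+f*q[1]/q[2]
E
python3 - <<'E'
from h import *
c=shot("top")
for u,v,z in [(218,135,.056),(294,143,.056),(286,221,.024),(210,214,.024),(262,180,.063)]: print(onz(c,u,v,z))
a=c["color"][110:240,190:320];cv2.imwrite("pics/t1.png",cv2.resize(a,None,fx=4.6,fy=4.6,interpolation=cv2.INTER_CUBIC))
E
```

```text
[0.75218913 0.12975054 0.056     ]
[ 0.72459657 -0.10594999  0.056     ]
[ 0.48359963 -0.07889136  0.024     ]
[0.5084083  0.16035399 0.024     ]
[ 0.60923411 -0.0057289   0.063     ]
```

View pics/t1.png

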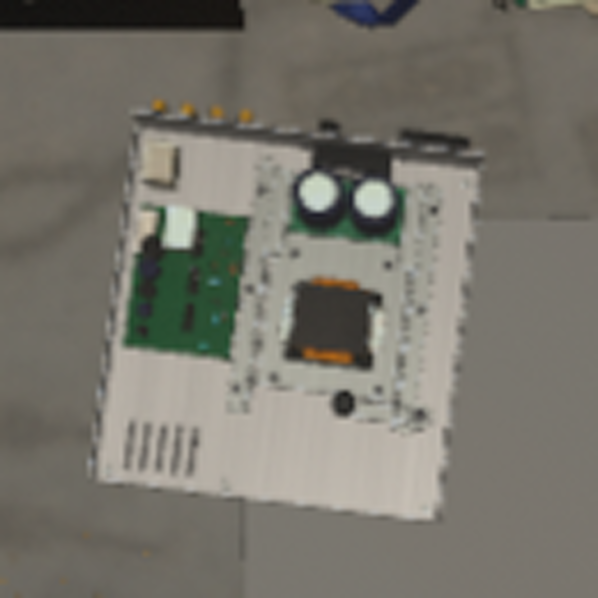

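```bash
cat >> h.py <<'E'
def rows(goal,n,yaw=None,o=None,show=True):
    """goal: world TCP xyz, yaw deg (tool down): n equal rows, straight line, tool axes"""
    o=o or get_obs();T=pose(o);p=T[:3,3];Rm=R.from_matrix(T[:3,:3])
    y0=o["tool_rot"][2];yaw=y0 if yaw is None else yaw
    G=R.from_euler("xyz",[180,0,yaw],degrees=True)
    dy=(yaw-y0+180)%360-180
    step=(Rm.inv()*G).as_rotvec() if abs(dy)<170 else None
    out=[]
    for i in range(n):
        t=(Rm*R.from_rotvec(step*i/n)).inv().apply((np.array(goal)-p)/n)
        out.append(np.r_[t,step/n])
    if show:
        for r in out: print(np.round(r,4).tolist())
    return out
E
python3 - <<'E'
from h import *
c=shot("top")
k=onz(c,264.6,197.6,.059);pv=onz(c,190+416/4.6,110+415/4.6,.02);print(k,pv,np.linalg.norm((k-pv)[:2]))
rows([k[0],k[1],.36],16,-6.3)
E
```

```text
[ 0.55528578 -0.0130718   0.059     ] [ 0.54979624 -0.06220739  0.02      ] 0.049441287692176136
[-0.0326, -0.0288, 0.0028, -0.0, 0.0001, 0.1801]
[-0.0373, -0.0225, 0.0028, -0.0, 0.0001, 0.1801]
[-0.0407, -0.0155, 0.0028, -0.0, 0.0001, 0.1801]
[-0.0428, -0.0079, 0.0028, -0.0, 0.0001, 0.1801]
[-0.0435, -0.0001, 0.0028, -0.0, 0.0001, 0.1801]
[-0.0429, 0.0077, 0.0028, -0.0, 0.0001, 0.1801]
[-0.0408, 0.0152, 0.0028, -0.0, 0.0001, 0.1801]
[-0.0374, 0.0223, 0.0028, -0.0, 0.0001, 0.1801]
[-0.0328, 0.0286, 0.0028, -0.0, 0.0001, 0.1801]
[-0.0272, 0.034, 0.0028, -0.0, 0.0001, 0.1801]
[-0.0206, 0.0383, 0.0028, -0.0, 0.0001, 0.1801]
[-0.0134, 0.0414, 0.0028, -0.0, 0.0001, 0.1801]
[-0.0058, 0.0431, 0.0028, -0.0, 0.0001, 0.1801]
[0.002, 0.0435, 0.0028, -0.0, 0.0001, 0.1801]
[0.0098, 0.0424, 0.0028, -0.0, 0.0001, 0.1801]
[0.0172, 0.04, 0.0028, -0.0, 0.0001, 0.1801]
```

drive_tool:
  rows: [-0.0325,-0.029,0.003,0,0,0.18,0,-0.0375,-0.0225,0.003,0,0,0.18,0,-0.0405,-0.0155,0.003,0,0,0.18,0,-0.043,-0.008,0.003,0,0,0.18,0,-0.0435,0,0.003,0,0,0.18,0]

```text
time_s: 0.88
tool_pos: [0.336, 0.4108, 0.3897]
tool_rot: [180.0, -0.0, 106.8]
force: [0.6, 0.4, -0.3]
grip_width: 0.0475
grasp_force: 0.0
```

drive_tool:
  rows: [-0.043,0.0075,0.003,0,0,0.18,0,-0.041,0.015,0.003,0,0,0.18,0,-0.0375,0.0225,0.003,0,0,0.18,0,-0.033,0.0285,0.003,0,0,0.18,0,-0.027,0.034,0.003,0,0,0.18,0]

```text
time_s: 1.5
tool_pos: [0.4357, 0.2169, 0.3748]
tool_rot: [180.0, -0.0, 55.3]
force: [0.9, 0.6, -0.0]
grip_width: 0.0437
grasp_force: 0.0
```

drive_tool:
  rows: [-0.0205,0.0385,0.003,0,0,0.18,0,-0.0135,0.0415,0.003,0,0,0.18,0,-0.006,0.043,0.003,0,0,0.18,0,0.002,0.0435,0.003,0,0,0.18,0,0.01,0.0425,0.003,0,0,0.18,0]

```text
time_s: 2.12
tool_pos: [0.5358, 0.0236, 0.3598]
tool_rot: [-180.0, -0.0, 3.7]
force: [-0.6, 0.2, -0.4]
grip_width: 0.0433
grasp_force: 0.0
```

drive_tool:
  rows: [0.017,0.04,0.003,0,0,0.18,0,0,0,0,0,0,0,0,0,0,0,0,0,0,0]

```text
time_s: 2.5
tool_pos: [0.555, -0.0132, 0.3565]
tool_rot: [-180.0, 0.0, -6.2]
force: [-0.5, -0.1, -0.6]
grip_width: 0.0436
grasp_force: 0.0
```

```bash
python3 - <<'E'
from h import *
o=get_obs();print(o["time_s"],o["tool_pos"],o["tool_rot"],o["qpos"],o["force"],o["grip_width"])
c=shot("wrist");cv2.imwrite("pics/w1.png",c["color"]);np.save("w1.npy",c["T"])
E
```

```text
2.5 [ 0.5549948  -0.01322856  0.35653458] [-1.79965596e+02  4.33221156e-02 -6.17551325e+00] [-32.53134128   9.27573203  34.57751587 101.6713457   -5.59869055
  70.79584979 -92.63032315] [-0.4610501  -0.08620762 -0.57093213] 0.043555562221493656
```

View pics/w1.png

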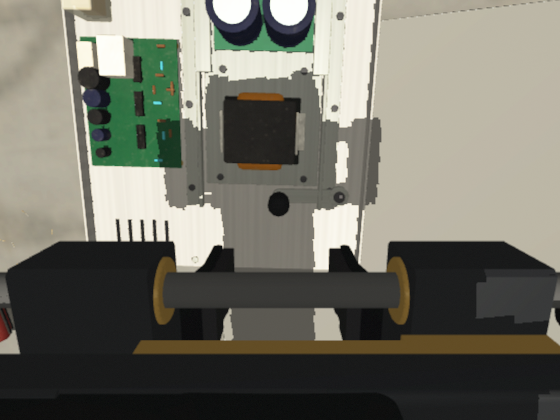

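```bash
python3 - <<'E'
from h import *
c=shot("wrist");im=c["color"];g=im.max(2)
def blob(m,u,v):
    n,l,s,ce=cv2.connectedComponentsWithStats(m.astype(np.uint8));i=l[v,u];return (l==i),s[i],ce[i]
m,s,ce=blob(g<45,279,203);print("knob",s,ce); k=onz(c,*ce,.057);print(k)
cn,_=cv2.findContours(m.astype(np.uint8),0,1);print(cv2.minEnclosingCircle(max(cn,key=len)))
m,s,ce=blob(g<60,262,130);print("core",s,ce)
h=cv2.cvtColor(im,cv2.COLOR_BGR2HSV);o=((h[...,0]>5)&(h[...,0]<20)&(h[...,1]>150)&(h[...,2]>80)).astype(np.uint8)
o[:80]=0;o[190:]=0;o[:,:215]=0;o[:,310:]=0
n,l,st,cs=cv2.connectedComponentsWithStats(o)
for i in range(1,n):
    if st[i,4]>20: print("orange",st[i],cs[i],onz(c,*cs[i],.058))
print("pivot",onz(c,339,197,.02))
a,b=onz(c,68,10,.024),onz(c,90,268,.024);print("L",a,b,np.degrees(np.arctan2(*(a-b)[1::-1])))
a,b=onz(c,381,0,.024),onz(c,360,268,.024);print("R",a,b,np.degrees(np.arctan2(*(a-b)[1::-1])))
cv2.imwrite("pics/w1c.png",cv2.resize(im[75:225,200:360],None,fx=4,fy=4,interpolation=cv2.INTER_CUBIC))
E
```

```text
knob [269 192  21  24 390] [279.15128205 203.56666667]
[ 0.55823951 -0.01060479  0.057     ]
((279.0, 203.47727966308594), 11.650321006774902)
core [ 225   96   77   68 4661] [260.89165415 130.53486376]
orange [238  93  47   8 312] [261.36538462  96.375     ] [ 0.63690933 -0.0064382   0.058     ]
orange [239 163  44   7 241] [260.2780083  165.85477178] [5.88298686e-01 1.73602980e-04 5.80000000e-02]
pivot [ 0.55033636 -0.06113275  0.02      ]
L [0.71608945 0.13245629 0.024     ] [0.51032637 0.16383345 0.024     ] -8.670338199680776
R [ 0.69790548 -0.10204134  0.024     ] [ 0.485037   -0.07476587  0.024     ] -7.301693357860281
```

View pics/w1c.png

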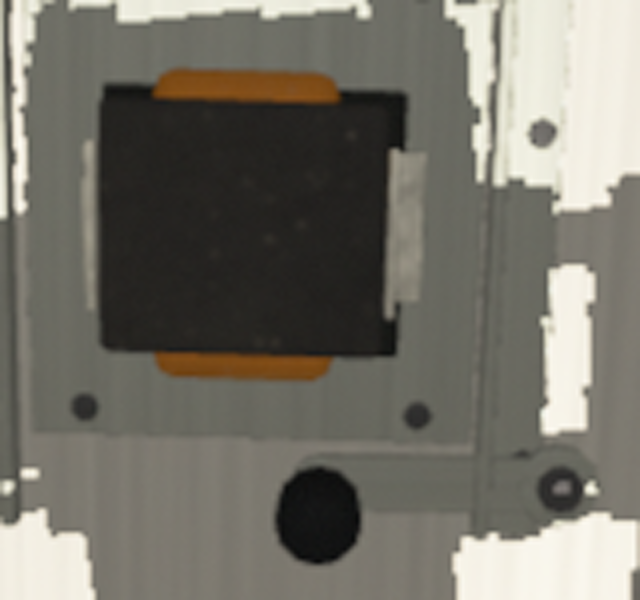

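drive_tool:
  rows: [0.002,-0.002,0.03,0,0,0.024,0,0,0,0.03,0,0,0,0,0,0,0.03,0,0,0,0,0,0,0.03,0,0,0,0,0,0,0.0225,0,0,0,0]
  grip_force: 8

```text
time_s: 3.22
tool_pos: [0.5568, -0.0104, 0.2131]
tool_rot: [-180.0, 0.1, -7.4]
force: [-0.3, 0.7, 0.4]
grip_width: 0.0435
grasp_force: 0.0
```

drive_tool:
  rows: [0,0,0,0,0,0,-1,0,0,0,0,0,0,-1,0,0,0,0,0,0,-1,0,0,0,0,0,0,-1]

```text
time_s: 3.72
tool_pos: [0.558, -0.0115, 0.2154]
tool_rot: [-179.9, -0.1, -7.6]
force: [0.4, 2.2, 2.1]
grip_width: 0.0162
grasp_force: 8.0
```

drive_tool:
  rows: [-0.0052,-0.0003,0,0,0,-0.1,-1,-0.0052,0.0003,0,0,0,-0.1,-1,-0.0052,0.0003,0,0,0,-0.1,-1,-0.0052,0.0003,0,0,0,-0.1,-1]

```text
time_s: 4.22
tool_pos: [0.5373, -0.0126, 0.2154]
tool_rot: [-180.0, -0.1, 15.5]
force: [0.3, 1.2, 2.8]
grip_width: 0.016
grasp_force: 8.0
```

drive_tool:
  rows: [-0.0052,0.0003,0,0,0,-0.1,-1,-0.0052,0.0003,0,0,0,-0.1,-1,-0.0052,0.0003,0,0,0,-0.1,-1,-0.0052,0.0003,0,0,0,-0.1,-1]

```text
time_s: 4.72
tool_pos: [0.5188, -0.0219, 0.2154]
tool_rot: [-180.0, -0.1, 38.4]
force: [-0.2, 1.9, 3.7]
grip_width: 0.0161
grasp_force: 8.0
```

drive_tool:
  rows: [-0.0052,0.0003,0,0,0,-0.1,-1,-0.0052,0.0003,0,0,0,-0.1,-1,-0.0052,0.0003,0,0,0,-0.1,-1,-0.0052,0.0003,0,0,0,-0.1,-1]

```text
time_s: 5.22
tool_pos: [0.5053, -0.0378, 0.2153]
tool_rot: [-180.0, -0.1, 61.3]
force: [-1.5, 1.9, 4.8]
grip_width: 0.0161
grasp_force: 8.0
```

drive_tool:
  rows: [-0.0052,0.0003,0,0,0,-0.1,-1,-0.0052,0.0003,0,0,0,-0.1,-1,-0.0052,0.0003,0,0,0,-0.1,-1]

```text
time_s: 5.6
tool_pos: [0.4999, -0.0526, 0.2153]
tool_rot: [180.0, -0.1, 78.5]
force: [-2.1, 2.2, 5.1]
grip_width: 0.016
grasp_force: 8.0
```

drive_tool:
  rows: [-0.0052,0.0003,0,0,0,-0.1,-1,-0.002,0,0,0,0,-0.02,-1,-0.0005,0,0,0,0,0,-1,0,0,0,0,0,0,-1]

```text
time_s: 6.1
tool_pos: [0.4992, -0.0576, 0.2153]
tool_rot: [180.0, -0.3, 85.3]
force: [-2.3, 8.9, 5.1]
grip_width: 0.0165
grasp_force: 8.0
```

```bash
python3 - <<'E'
from h import *
o=get_obs();print(o["tool_pos"],o["tool_rot"],o["force"])
d=o["tool_pos"][:2]-np.array([.5505,-.0628]);print(np.linalg.norm(d),np.degrees(np.arctan2(d[1],d[0]))-90+7.6)
E
```

```text
[ 0.49916983 -0.05759367  0.21526474] [179.996192    -0.29656014  85.29253937] [-2.25030458  8.85371817  5.14450171]
0.05159352626141965 91.80839172678373
```

drive_tool:
  rows: [0,0,0,0,0,0,0,0,0,0,0,0,0,0,0,0,-0.03,0,0,0,0,0,0,-0.04,0,0,0,0.5,0,0,-0.04,0,0,0,1]

```text
time_s: 6.72
tool_pos: [0.4986, -0.0615, 0.3253]
tool_rot: [-180.0, 0.0, 85.1]
force: [-0.5, 0.9, 0.4]
grip_width: 0.0559
grasp_force: 0.0
```

```bash
python3 - <<'E'
from h import *
rows([.6127,-.0012,.325],5,82.4)
P=np.array([(.558,-.0115),(.5373,-.0126),(.5188,-.0219),(.5053,-.0378),(.4999,-.0526)])
x=np.linalg.lstsq(np.c_[2*P,np.ones(5)],(P**2).sum(1),rcond=None)[0];print(x[:2],np.sqrt(x[2]+x[:2]@x[:2]))
E
```

```text
[0.014, 0.0217, 0.0001, -0.0, 0.0001, 0.0095]
[0.0142, 0.0216, 0.0001, -0.0, 0.0001, 0.0095]
[0.0144, 0.0214, 0.0001, -0.0, 0.0001, 0.0095]
[0.0146, 0.0213, 0.0001, -0.0, 0.0001, 0.0095]
[0.0148, 0.0212, 0.0001, -0.0, 0.0001, 0.0095]
[ 0.5505516  -0.06252396] 0.051591570654186326
```

drive_tool:
  rows: [0.014,0.0215,0,0,0,0.0095,1,0.014,0.0215,0,0,0,0.0095,1,0.0145,0.0215,0,0,0,0.0095,1,0.0145,0.0215,0,0,0,0.0095,1,0.0145,0.0215,0,0,0,0.0095,1]

```text
time_s: 7.35
tool_pos: [0.6138, -0.001, 0.3242]
tool_rot: [180.0, 0.0, 82.4]
force: [-0.2, -0.9, -1.3]
grip_width: 0.0868
grasp_force: 0.0
```

drive_tool:
  rows: [0,0,0,0,0,0,1,0,0,0,0,0,0,1]

```text
time_s: 7.6
tool_pos: [0.6125, -0.0017, 0.3239]
tool_rot: [-179.9, 0.1, 82.4]
force: [0.1, 0.5, -0.2]
grip_width: 0.0872
grasp_force: 0.0
```

```bash
python3 - <<'E'
from h import *
o=get_obs();print(o["tool_pos"],o["tool_rot"],o["grip_width"],o["qpos"])
c=shot("wrist");cv2.imwrite("pics/w2.png",c["color"])
E
```

```text
[ 0.61253013 -0.00170526  0.3239491 ] [-1.79941278e+02  5.81723910e-02  8.24088817e+01] 0.08723803619843476 [-19.66890025  17.20821636  20.85482162  95.36265447  -6.43740981
  68.68489887  -4.90780409]
```

View pics/w2.png

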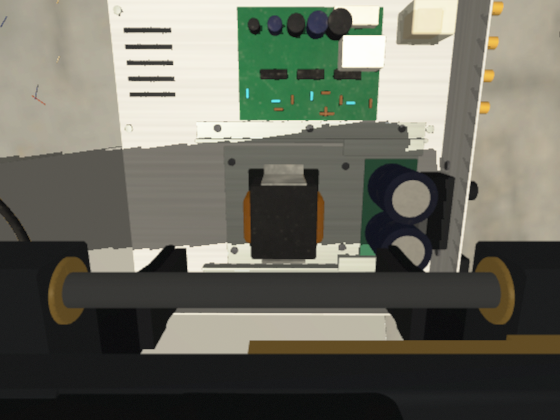

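```bash
python3 - <<'E'
from h import *
c=shot("wrist");im=c["color"]
h=cv2.cvtColor(im,cv2.COLOR_BGR2HSV);o=((h[...,0]>5)&(h[...,0]<20)&(h[...,1]>150)&(h[...,2]>60)).astype(np.uint8)
o[:160]=0;o[255:]=0;o[:,:230]=0;o[:,335:]=0
n,l,st,cs=cv2.connectedComponentsWithStats(o);E=[]
for i in range(1,n):
    if st[i,4]>20: print(st[i]);E.append((st[i,0] if st[i,0]<280 else st[i,0]+st[i,2],cs[i,1]))
for z in(.05,.056): 
    p=[onz(c,*e,z) for e in E];print(p,np.mean(p,0),np.linalg.norm(p[0]-p[1]))
g=(im.max(2)<60).astype(np.uint8);n,l,st,cs=cv2.connectedComponentsWithStats(g);i=l[214,284];print(st[i],cs[i])
print(onz(c,284,214.5,.063))
P=np.array([.6128,-.0020]);y=np.radians(-7.6)
print("top-cam check of centre pixel",proj(shot("top"),[*P,.063]))
E
```

```text
[244 191   7  52 322]
[316 192   8  51 312]
[array([0.58560629, 0.00219733, 0.05      ]), array([ 0.64087197, -0.00510817,  0.05      ])] [ 0.61323913 -0.00145542  0.05      ] 0.0557464408690349
[array([0.58642542, 0.00368758, 0.056     ]), array([ 0.64037858, -0.00344441,  0.056     ])] [6.13401998e-01 1.21583425e-04 5.60000000e-02] 0.054422502547289996
[ 249  169   70   90 5225] [283.21645933 217.54736842]
[0.61387559 0.00410944 0.063     ]
top-cam check of centre pixel (np.float64(260.7743260054685), np.float64(178.85858607994632))
```

drive_tool:
  rows: [0,0.0007,0.0235,0,0,0,1,0,0,0.0235,0,0,0,1,0,0,0.0235,0,0,0,1,0,0,0.0235,0,0,0,1,0,0,0.0235,0,0,0,1]
  grip_force: 20

```text
time_s: 8.38
tool_pos: [0.6134, -0.0012, 0.2064]
tool_rot: [180.0, -0.0, 82.4]
force: [-0.4, 0.1, 0.1]
grip_width: 0.0869
grasp_force: 0.0
```

drive_tool:
  rows: [0,0,0,0,0,0,-1,0,0,0,0,0,0,-1,0,0,0,0,0,0,-1,0,0,0,0,0,0,-1,0,0,0,0,0,0,-1]

```text
time_s: 9.0
tool_pos: [0.614, -0.0007, 0.2078]
tool_rot: [180.0, -0.0, 82.5]
force: [-2.2, 0.4, 6.0]
grip_width: 0.0558
grasp_force: 20.0
```

drive_tool:
  rows: [0,0,-0.0005,0,0,0,-1,0,0,0,0,0,0,-1,0,-0.002,0,0,0,0,-1,0,-0.003,0,0,0,0,-1,0,-0.003,0,0,0,0,-1]
  grip_force: 45

```text
time_s: 9.62
tool_pos: [0.6072, 0.0001, 0.208]
tool_rot: [179.7, -0.0, 82.5]
force: [5.3, -0.4, 1.7]
grip_width: 0.0556
grasp_force: 45.0
```

drive_tool:
  rows: [0,-0.004,0,0,0,0,-1,0,-0.005,0,0,0,0,-1,0,-0.005,0,0,0,0,-1,0,-0.005,0,0,0,0,-1,0,-0.005,0,0,0,0,-1]

```text
time_s: 10.25
tool_pos: [0.5833, 0.0032, 0.208]
tool_rot: [179.7, -0.0, 82.5]
force: [5.2, -1.1, 1.4]
grip_width: 0.0562
grasp_force: 45.0
```

drive_tool:
  rows: [0,-0.005,0,0,0,0,-1,0,-0.005,0,0,0,0,-1,0,-0.005,0,0,0,0,-1,0,-0.005,0,0,0,0,-1,0,-0.005,0,0,0,0,-1]

```text
time_s: 10.88
tool_pos: [0.5585, 0.0065, 0.208]
tool_rot: [179.7, -0.0, 82.5]
force: [5.7, -0.3, 1.1]
grip_width: 0.0558
grasp_force: 45.0
```

drive_tool:
  rows: [0,-0.005,0,0,0,0,-1,0,-0.005,0,0,0,0,-1,0,-0.004,0,0,0,0,-1,0,-0.003,0,0,0,0,-1,0,0,0,0,0,0,-1]

```text
time_s: 11.5
tool_pos: [0.5413, 0.0088, 0.2079]
tool_rot: [179.8, -0.0, 82.5]
force: [5.0, -0.7, 2.5]
grip_width: 0.0557
grasp_force: 45.0
```

```bash
python3 - <<'E'
from h import *
o=get_obs();print(o["tool_pos"],o["tool_rot"],o["force"],o["wrist_torque"])
c=shot("side");a=c["color"];cv2.imwrite("pics/s2.png",cv2.resize(a[150:260,240:400],None,fx=5,fy=5,interpolation=cv2.INTER_CUBIC))
E
```

```text
[0.54134146 0.00881606 0.20788819] [ 1.79806669e+02 -1.76517314e-02  8.24629375e+01] [ 4.97884956 -0.68070006  2.45869419] [-0.18964171 -0.75687216  0.03559336]
```

View pics/s2.png

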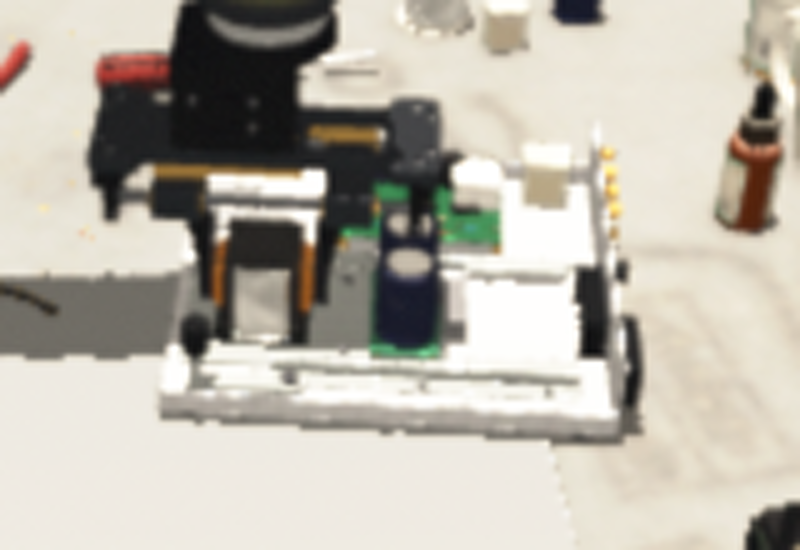

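drive_tool:
  rows: [0,0,-0.001,0,0,0,-1,0,0,-0.002,0,0,0,-1,0,0,-0.003,0,0,0,-1,0,0,-0.003,0,0,0,-1,0,0,-0.003,0,0,0,-1]
  grip_force: 55

```text
time_s: 12.18
tool_pos: [0.5401, 0.009, 0.2191]
tool_rot: [-179.9, 0.0, 82.5]
force: [-0.6, 0.5, -6.5]
grip_width: 0.0559
grasp_force: 55.0
```

drive_tool:
  rows: [0,0,-0.004,0,0,0,-1,0,0,-0.006,0,0,0,-1,0,0,-0.008,0,0,0,-1,0,0,-0.01,0,0,0,-1,0,0,-0.01,0,0,0,-1]

```text
time_s: 12.8
tool_pos: [0.5405, 0.009, 0.2582]
tool_rot: [180.0, -0.0, 82.5]
force: [-0.1, 0.2, -6.1]
grip_width: 0.0558
grasp_force: 55.0
```

drive_tool:
  rows: [0,0,-0.01,0,0,0,-1,0,0,-0.01,0,0,0,-1,0,0,-0.01,0,0,0,-1,0,0,-0.01,0,0,0,-1,0,0,-0.01,0,0,0,-1]

```text
time_s: 13.42
tool_pos: [0.5404, 0.009, 0.3079]
tool_rot: [-180.0, -0.0, 82.5]
force: [0.5, -0.4, -6.7]
grip_width: 0.0555
grasp_force: 55.0
```

drive_tool:
  rows: [0,0,-0.012,0,0,0,-1,0,0,-0.012,0,0,0,-1,0,0,-0.012,0,0,0,-1,0,0,-0.008,0,0,0,-1,0,0,-0.005,0,0,0,-1]

```text
time_s: 14.05
tool_pos: [0.5405, 0.0089, 0.3569]
tool_rot: [180.0, -0.0, 82.5]
force: [-0.6, -0.2, -5.7]
grip_width: 0.0556
grasp_force: 55.0
```

drive_tool:
  rows: [0,0,0,0,0,0,-1,0,0,0,0,0,0,-1,0,0,0,0,0,0,-1,0,0,0,0,0,0,-1,0,0,0,0,0,0,-1]

```text
time_s: 14.68
tool_pos: [0.5404, 0.009, 0.3561]
tool_rot: [-180.0, 0.0, 82.5]
force: [0.5, -0.0, -6.1]
grip_width: 0.0559
grasp_force: 55.0
```

```bash
python3 - <<'E'
from h import *
o=get_obs();print(o["time_s"],o["tool_pos"],o["tool_rot"],o["force"],o["wrist_torque"],abs(o["joint_velocities"]).max())
c=shot("side");a=c["color"];t=shot("top")["color"]
x=cv2.resize(a[110:260,220:400],(720,600),interpolation=cv2.INTER_CUBIC);cv2.imwrite("pics/s3.png",x)
E
```

```text
14.675 [0.54042433 0.008973   0.35613443] [-1.79990302e+02  2.66468105e-03  8.24657842e+01] [ 0.50052489 -0.03393736 -6.05841527] [-0.04763093  0.18180601  0.01803369] 0.09250573659034739
```

View pics/s3.png

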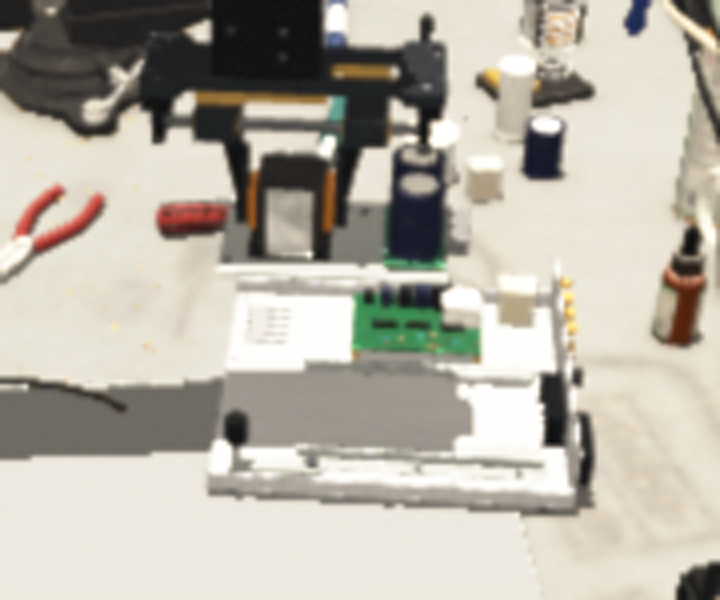

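The plate hangs clear of the chassis, with its edge running from (220,268) to (445,278), parallel to the chassis edge, so it is level. The latch knob is aside at (235,428), and the tools visible in this view (pliers and screwdriver) lie where they were.

```bash
python3 -c "
from cell import *
print(sign_off())"
```

```text
the job is handed in; nothing more can be done
None
```

The job is handed in: I swung the latch to its stop, drew the module about 73 mm forward, and lifted it by the transformer; it is held level and still about 14.8 cm above where it lay.

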